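# Stand the sample cups and the fixative bottle in their colour-matched holders

## Robot

A 7-joint arm with a two-finger parallel gripper is mounted at the origin on a cart in front of the work surface, level with it; the furniture and walls round the work are solid. World frame = base frame: x ahead of the robot, y to its left, z up, the work surface at z = 0. Lengths are in m, angles in rad, forces in N, time in s.
With the tool pointing down it reaches from about 0.425 to 0.925 m from the base axis. Payload 6.8 kg.
Tool frame: the origin (TCP) lies on the front face of the gripper's body, between the roots of the fingers; the fingertips stand 73 mm ahead of it and the grasp point (between the pads) lies 54 mm ahead of it (env.nose_length is the distance from the TCP to the fingertips, in m); z points along the fingers, y is the direction in which the jaws open and shut (so a half turn about z gives the same grasp; the last joint's range is limited). The gripper opens to 85 mm and grips with 20 to 120 N. Pads are 22 mm wide; open, the fingers measure 114 mm over their backs; the gripper's body (76 mm by 85 mm) begins 54 mm behind the grasp point. The pads swing forward as they close: fully open they stand 13 mm farther back than shut.
Start: joints at [-1.213, 0.477, 0.022, 1.555, -0.011, 1.109, -0.083], TCP at [0.303, 0.603, 0.304] pointing down, gripper open.
Joint ranges: [-2.96, 2.96], [-0.34, 2.1], [-1.41, 1.46], [0.24, 2.44], [-1.37, 4.51], [0.17, 1.92], [-2.96, 2.96]. Speed limits (rad/s): [2.39, 2.39, 3.14, 3.14, 3.14, 3.14, 3.14].

## Interface

Orientations are given as a unit quaternion [w, x, y, z].
In Python, from cell import env, kin, camera, calibration, job gives the robot as it stands. The module is installed in compiled form; this text tells all that it offers. Calls block until the motion is done:
- env.reach(position, orientation): joint-space move of the TCP to a pose.
- env.movel(position, velocity=0.15, rot=None, stop_force=None): straight line of the TCP; rot=None keeps the orientation; velocity is the mean speed in m/s. With stop_force (N) it stops when the force on the tool has changed by that much, and returns True; else False.
- env.goto_joints(angles): joint-space move.
- env.grip(opening, f_grip=None): finger opening in m; f_grip is the grip in N (None keeps the last); returns when the fingers have stopped.
- env.dwell(seconds).
- kin.inverse_kinematics(position, orientation): joint angles nearest the present ones, or None.
- env.get_state(): the state.
- camera(name): name is "scene" or "top" or "wrist"; returns (picture, depth): 400x640x3 uint8, blue, green, red; 400x640 float32, m along the optical axis (not along the pixel's ray), 0 where there is no reading.
- calibration(name): a dict with "fx", "fy", "cx", "cy" (pixels), "rvec" (rotation vector, rad) and "tvec" (3), from world to camera coordinates, as OpenCV has them. Camera axes: x right, y down, z forward; pixel columns grow to the right and rows downward; lengths in m; the calibration is good to about 2 mm. A picture is of the moment at which its call begins: read the wrist's pose just before it. calibration takes no time and is no camera call; for the wrist camera it gives the pose at the moment of the call.
A pose or a line that the arm cannot do raises env.PlanningError and nothing moves.
- job.job_done(): hands the job in, once; it reports no verdict.
The state is a dict: "time": time; "qpos": joint angles; "joint_velocities": joint speeds; "joint_torque": joint torques, N m; "tcp_pos": TCP position; "orientation": TCP orientation; "force": force on the tool from outside, world axes, zero at the start; "torque": the same for the moment, N m; "opening": finger opening in m.
Only numpy, scipy, OpenCV 4.12 (cv2) and the standard library are available. Lean on these libraries where they do the work, as an engineer would, in place of code of your own. Each camera call takes 0.05 s, during which the arm holds its last target.

## Task

Set out the sample station: stand the red-lidded, yellow-lidded and white-lidded cups and the blue-capped bottle, which is still in its partitioned carton, each upright in the round holder of its own colour, seated on the holder's floor. Leave the brown pot with the white cap where it is.

Things in the scene. Friction and masses are not known exactly. Their poses are not given: they have to be found in the camera images.
- red_cup_center (a point): Sample cup with a red screw lid, 60 mm tall: white tapered body 42 mm wide at its widest, straight lid 49 mm wide, 45 to 60 mm above the foot. Loose, 50 to 80 g, stands upright on the desk or on a 3 mm black mat. This point lies on its axis half-way up, 30 mm above its foot; z points up through the lid.
- yellow_cup_center (a point): Sample cup with a yellow screw lid, 60 mm tall: white tapered body 42 mm wide at its widest, straight lid 49 mm wide, 45 to 60 mm above the foot. Loose, 50 to 80 g, stands upright on the desk or on a 3 mm black mat. This point lies on its axis half-way up, 30 mm above its foot; z points up through the lid.
- white_cup_center (a point): Sample cup with a white screw lid, 60 mm tall: white tapered body 42 mm wide at its widest, straight lid 49 mm wide, 45 to 60 mm above the foot. Loose, 50 to 80 g, stands upright on the desk or on a 3 mm black mat. This point lies on its axis half-way up, 30 mm above its foot; z points up through the lid.
- blue_bottle_center (a point): White bottle with a blue cap, 115 mm tall: body 44 mm wide, rounded shoulder up to 94 mm, upright cap 33 mm across from 94 to 115 mm above its foot. Loose, 95 to 160 g, upright in one cell of the carton: only shoulder and cap stand above the dividers, so grasp the cap, 47 mm above this point. This point lies on its axis half-way up, 57.5 mm above its foot; z up through the cap.
- carton: Open cardboard carton, fixed on the desk, 150 x 150 mm, 78 mm high; walls and cross divider (full height) 4 mm thick, floor 4 mm, four square cells 69 mm wide along its x and y axes. The blue-capped bottle stands in one cell, an amber dropper bottle (33 mm wide, 102 mm tall) in the cell diagonally across. Origin at the centre of its underside; z up.
- red_holder: Low round holder with a red collar on a dark steel foot, fixed to the desk. 20 mm high, collar 76 mm and foot 82 mm across; a round recess 61 mm across is open at the top, its floor 7 mm above the desk. Origin on its axis, at desk level; z up.
- yellow_holder: Low round holder with a yellow collar on a dark steel foot, fixed to the desk. 20 mm high, collar 76 mm and foot 82 mm across; a round recess 61 mm across is open at the top, its floor 7 mm above the desk. Origin on its axis, at desk level; z up.
- white_holder: Low round holder with a white collar on a dark steel foot, fixed to the desk. 20 mm high, collar 76 mm and foot 82 mm across; a round recess 61 mm across is open at the top, its floor 7 mm above the desk. Origin on its axis, at desk level; z up.
- blue_holder: Low round holder with a blue collar on a dark steel foot, fixed to the desk. 20 mm high, collar 76 mm and foot 82 mm across; a round recess 61 mm across is open at the top, its floor 7 mm above the desk. Origin on its axis, at desk level; z up.
- amber_pot_center (a point): Small brown pot with a white cap, 40 mm wide, 75 mm tall, loose on the desk among the cups and holders; it is to be left alone. This point lies on its axis half-way up.

How it is judged:
At the end, for the whole second after the job is handed in: Each of the three cups and the blue-capped bottle stands in the holder of its own colour: axis within 12 mm of the holder's axis, foot within 4 mm of the recess floor height (7 mm above the desk), tilted less than 0.1 rad, at rest (horizontal distance between red_cup_center and red_holder below 0.012 m and z of red_cup_center in the frame of red_holder between 0.033 and 0.041 m and angle between each of red_cup_center, yellow_cup_center, white_cup_center, blue_bottle_center's own z axis and vertical below 0.1 rad and linear speed of each of red_cup, yellow_cup, white_cup, blue_bottle below 0.02 m/s and horizontal distance between yellow_cup_center and yellow_holder below 0.012 m and z of yellow_cup_center in the frame of yellow_holder between 0.033 and 0.041 m and horizontal distance between white_cup_center and white_holder below 0.012 m and z of white_cup_center in the frame of white_holder between 0.033 and 0.041 m and horizontal distance between blue_bottle_center and blue_holder below 0.012 m and z of blue_bottle_center in the frame of blue_holder between 0.0605 and 0.0685 m); the robot touches nothing.
It fails at once if the amber pot is shifted by more than 30 mm (distance of amber_pot_center from where it was at the start of the episode above 0.03 m).
It also fails if it takes over 99 s, if anything falls off the work surface, if the arm or the gripper's body presses on something with over 40 N, if the wrist force passes 120 N, or if a joint passes its speed limit or range.

## Working session

There is one attempt and no reset: what is moved stays moved. The work goes in short steps, each a Python script; the robot and the scene stay as the last script left them, time stands still between calls to the robot, and variables do not carry over. Pictures are saved under pics/ and viewed, and the job is handed in when it is done.

```bash
mkdir -p pics; python3 - <<'E'
from cell import env,kin,camera,calibration,job
import cv2,numpy as np
for n in ("scene","top","wrist"):
    c=calibration(n); print(n,{k:np.round(v,4).tolist() for k,v in c.items()})
    p,d=camera(n); cv2.imwrite(f"pics/{n}0.png",p); np.save(f"pics/{n}0.npy",d)
print(env.get_state()); print(env.nose_length)
E
```

```text
scene {'fx': 396.4713, 'fy': 396.4713, 'cx': 316.5606, 'cy': 198.9695, 'rvec': [2.2842, -0.65, 0.296], 'tvec': [-0.3944, 0.2831, 1.0266]}
top {'fx': 401.5497, 'fy': 401.5497, 'cx': 318.1196, 'cy': 198.0282, 'rvec': [2.187, -2.2025, 0.106], 'tvec': [0.0464, 0.4825, 1.0409]}
wrist {'fx': 311.3896, 'fy': 311.3896, 'cx': 320.5064, 'cy': 197.4624, 'rvec': [-2.4303, -1.4989, -0.2433], 'tvec': [-0.6754, -0.0416, 0.3792]}
{'time': 0.15, 'qpos': array([-1.21310067,  0.47761745,  0.02236579,  1.55621302, -0.01149252,
        1.10931408, -0.08308742]), 'joint_velocities': array([-0.00149587, -0.00274473, -0.00049221, -0.00227646,  0.00106618,
       -0.00022963, -0.00126053]), 'joint_torque': array([ 2.95735656e-03, -5.96926582e+01,  1.61022887e+00, -2.81492865e+01,
        1.26466207e-02,  6.51567418e-03, -1.62833834e-05]), 'tcp_pos': array([0.30301632, 0.60276546, 0.3031493 ]), 'orientation': array([-1.07655327e-04,  2.30789838e-01,  9.73003363e-01, -7.03526652e-04]), 'force': array([ 0.19495989,  0.23568073, -0.16946837]), 'torque': array([ 0.00456839,  0.03125753, -0.01492219]), 'opening': 0.08530196349439938}
0.0726
```

View pics/scene0.png

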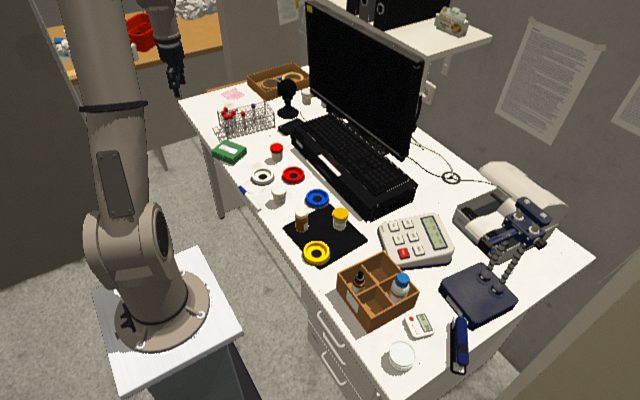

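View pics/top0.png

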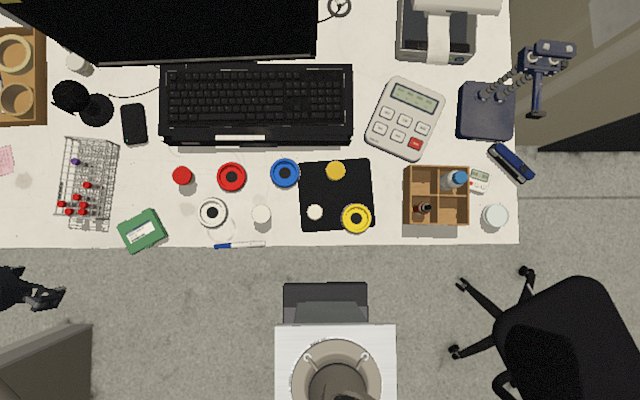

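View pics/wrist0.png

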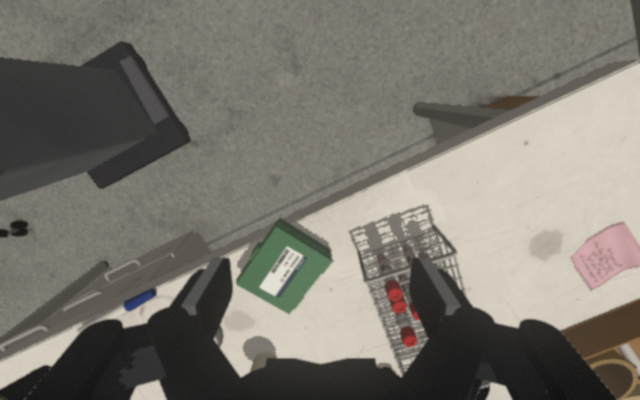

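The scene view shows the carton at (375,290) with the blue cap at (402,282), and the pot with the white cap at (301,220). The white cup is at (279,196). In the top view:

| Object | Pixel |
|---|---|
| Red cup | (181,176) |
| Red holder | (231,177) |
| Blue holder | (285,172) |
| White holder | (212,212) |
| White cup | (261,214) |
| Pot | (315,212) |
| Yellow cup | (335,170) |
| Yellow holder | (356,218) |
| Blue bottle | (458,178) |

Next I'll measure these.

```bash
cat > h.py <<'E'
import cv2,numpy as np
from cell import env,kin,camera,calibration,job
def RT(c): return cv2.Rodrigues(np.array(c["rvec"],float))[0],np.array(c["tvec"],float).ravel()
def ray(c,uv,z):
    R,t=RT(c); o=-R.T@t
    d=R.T@np.array([(uv[0]-c["cx"])/c["fx"],(uv[1]-c["cy"])/c["fy"],1.])
    return o+d*(z-o[2])/d[2]
def cloud(c,d):
    R,t=RT(c); v,u=np.mgrid[0:d.shape[0],0:d.shape[1]]
    P=np.stack([(u-c["cx"])/c["fx"]*d,(v-c["cy"])/c["fy"]*d,d],-1)-t
    return P@R
def proj(c,p):
    R,t=RT(c); q=R@np.array(p)+t
    return np.array([q[0]/q[2]*c["fx"]+c["cx"],q[1]/q[2]*c["fy"]+c["cy"]])
def down(yaw):
    # tool z down; jaw (y) axis at angle yaw from world x
    y=np.array([np.cos(yaw),np.sin(yaw),0]);z=np.array([0,0,-1.]);x=np.cross(y,z)
    from scipy.spatial.transform import Rotation as Ro
    q=Ro.from_matrix(np.stack([x,y,z],1)).as_quat(); return np.r_[q[3],q[:3]]
E
python3 - <<'E'
from h import *
for n in("top","scene"):
    p=cv2.imread(f"pics/{n}0.png"); d=np.load(f"pics/{n}0.npy"); c=calibration(n); P=cloud(c,d)
    hsv=cv2.cvtColor(p,cv2.COLOR_BGR2HSV); H,S,V=cv2.split(hsv)
    M={"red":((H<8)|(H>172))&(S>150)&(V>90),"yellow":(H>18)&(H<32)&(S>150)&(V>110),"blue":(H>98)&(H<122)&(S>140)&(V>80),
       }
    ws=(P[...,0]>.35)&(P[...,0]<.9)&(abs(P[...,1])<.5)&(P[...,2]>-.01)&(P[...,2]<.14)
    M["white20"]=(S<60)&(V>150)&(P[...,2]>.013)&(P[...,2]<.03)
    M["whiteHi"]=(S<60)&(V>120)&(P[...,2]>.045)&(P[...,2]<.09)
    for k,m in M.items():
        N,L,st,ce=cv2.connectedComponentsWithStats((m&ws).astype(np.uint8)*255)
        for i in range(1,N):
            if st[i,4]<60: continue
            pts=P[L==i]; ct,_=cv2.findContours((L==i).astype(np.uint8),cv2.RETR_EXTERNAL,cv2.CHAIN_APPROX_NONE)
            (u,v),r=cv2.minEnclosingCircle(ct[0]); z=np.median(pts[:,2])
            lo,hi=np.percentile(pts,3,0),np.percentile(pts,97,0)
            print(n,k,st[i].tolist(),"med",np.median(pts,0).round(3),"mid",((lo+hi)/2).round(3),"ext",(hi-lo).round(3),"zmax",hi[2].round(3))
p=cv2.imread("pics/top0.png"); cv2.imwrite("pics/topcrop.png",cv2.resize(p[130:260,150:520],None,fx=2.1,fy=2.1,interpolation=cv2.INTER_CUBIC))
p=cv2.imread("pics/scene0.png"); cv2.imwrite("pics/scenecrop.png",cv2.resize(p[130:340,220:450],None,fx=2.8,fy=2.8,interpolation=cv2.INTER_CUBIC))
E
```

```text
top red [408, 138, 15, 12, 98] med [ 0.621 -0.207  0.051] mid [ 0.622 -0.208  0.05 ] ext [0.026 0.031 0.01 ] zmax 0.055
top red [217, 162, 28, 29, 534] med [0.543 0.275 0.009] mid [0.541 0.273 0.013] ext [0.066 0.065 0.019] zmax 0.022
top red [172, 166, 20, 19, 271] med [0.54  0.388 0.059] mid [0.54  0.388 0.059] ext [0.04  0.041 0.007] zmax 0.062
top yellow [326, 161, 19, 19, 271] med [0.55  0.    0.062] mid [0.551 0.    0.035] ext [0.041 0.041 0.061] zmax 0.065
top yellow [342, 204, 29, 29, 556] med [ 0.429 -0.058  0.008] mid [ 0.429 -0.057  0.013] ext [0.067 0.067 0.019] zmax 0.022
top blue [497, 144, 26, 24, 162] med [ 0.591 -0.457  0.044] mid [ 0.592 -0.457  0.043] ext [0.053 0.053 0.012] zmax 0.049
top blue [271, 159, 28, 28, 528] med [0.552 0.133 0.009] mid [0.551 0.131 0.013] ext [0.066 0.066 0.019] zmax 0.022
top blue [214, 243, 17, 6, 63] med [0.359 0.295 0.014] mid [0.36  0.295 0.013] ext [0.013 0.039 0.008] zmax 0.017
top white20 [470, 167, 21, 27, 348] med [ 0.526 -0.387  0.017] mid [ 0.529 -0.389  0.017] ext [0.059 0.05  0.007] zmax 0.021
top white20 [197, 198, 29, 29, 
[... 2693 characters left out ...]
38 0.183 0.059] mid [0.438 0.186 0.056] ext [0.044 0.042 0.015] zmax 0.063
scene whiteHi [455, 201, 43, 39, 500] med [ 0.855 -0.266  0.077] mid [ 0.86  -0.233  0.071] ext [0.071 0.123 0.026] zmax 0.084
scene whiteHi [295, 207, 13, 11, 115] med [0.441 0.048 0.077] mid [0.442 0.051 0.074] ext [0.032 0.032 0.013] zmax 0.081
scene whiteHi [388, 212, 67, 51, 1979] med [ 0.697 -0.197  0.059] mid [ 0.703 -0.195  0.058] ext [0.142 0.16  0.023] zmax 0.07
scene whiteHi [441, 261, 46, 21, 60] med [ 0.722 -0.338  0.049] mid [ 0.716 -0.342  0.049] ext [0.139 0.026 0.006] zmax 0.052
scene whiteHi [392, 283, 17, 12, 79] med [ 0.506 -0.312  0.084] mid [ 0.516 -0.306  0.08 ] ext [0.031 0.033 0.019] zmax 0.09
```

View pics/topcrop.png

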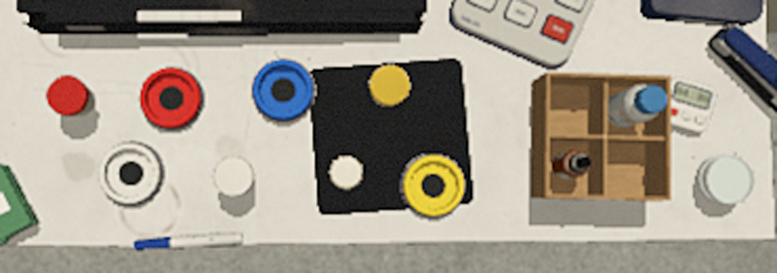

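View pics/scenecrop.png

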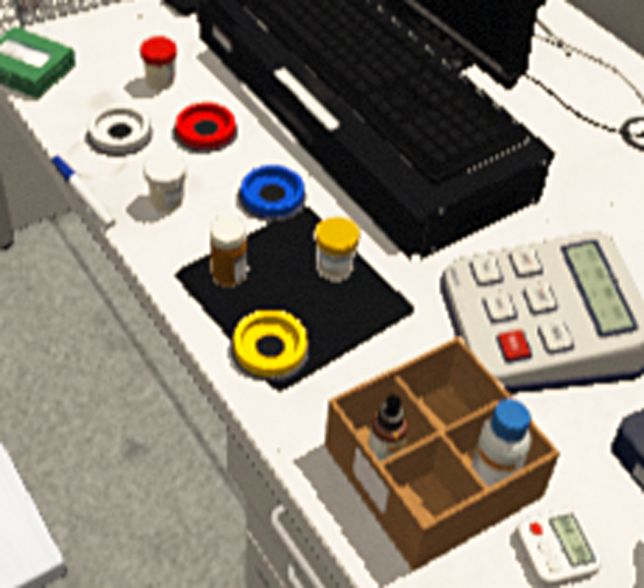

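The crops confirm the layout, and the heights match the given sizes: lid tops about 0.060 (0.063 on the mat), collars 0.020, pot cap 0.077, blue cap 0.12. Next come ray casts onto known planes in both views, plus heights around each grasp and IK checks.

```bash
python3 - <<'E'
from h import *
C={}
def cen(n,k,box,z,fit=False):
    p=cv2.imread(f"pics/{n}0.png"); d=np.load(f"pics/{n}0.npy"); c=calibration(n); P=cloud(c,d)
    H,S,V=cv2.split(cv2.cvtColor(p,cv2.COLOR_BGR2HSV))
    m={"red":((H<8)|(H>172))&(S>150)&(V>90),"yellow":(H>18)&(H<32)&(S>150)&(V>110),"blue":(H>95)&(H<122)&(S>110)&(V>80),"white":(S<60)&(V>120)}[k]
    m=m&(P[...,2]>z-.006)&(P[...,2]<z+.006)
    b=np.zeros_like(m);b[box[1]:box[3],box[0]:box[2]]=1
    ct,_=cv2.findContours((m&b).astype(np.uint8),cv2.RETR_EXTERNAL,cv2.CHAIN_APPROX_NONE)
    h=cv2.convexHull(np.vstack([x for x in ct if len(x)>3])).astype(np.float32)
    # cast the outline onto the plane and take its circle
    q=np.array([ray(c,u[0],z)[:2] for u in h],np.float32)
    (x,y),r=cv2.minEnclosingCircle(q); 
    e=cv2.fitEllipse(q.reshape(-1,1,2))
    return np.array([x,y]),r,np.array(e[0]),np.array(e[1])
items=[("red_cup","red",.06,(165,160,200,192),(262,138,290,160)),("yellow_cup","yellow",.063,(322,155,350,185),(328,203,352,225)),
("white_cup","white",.06,(245,198,278,230),(266,180,292,205)),("pot","white",.078,(300,200,330,225),(290,203,312,222)),
("red_holder","red",.02,(212,155,250,195),(278,160,310,190)),("yellow_holder","yellow",.02,(335,198,378,240),(296,235,336,270)),
("blue_holder","blue",.02,(265,152,305,192),(300,183,335,212)),("white_holder","white",.02,(190,190,232,232),(245,160,280,190)),
("bottle","blue",.119,(440,165,472,195),(390,268,414,295))]
for it in items:
    for n,b in (("top",it[3]),("scene",it[4])):
        try:
            a,r,e,s=cen(n,it[1],b,it[2]); print(it[0],n,"circ",a.round(4),"d",round(2*r,4),"ell",e.round(4),s.round(4))
        except Exception as ex: print(it[0],n,ex)
P=cloud(calibration("top"),np.load("pics/top0.npy")).reshape(-1,3)
for nm,(x,y) in dict(red=(.54,.388),yel=(.55,0),whi=(.44,.188),bot=(.52,-.305),yh=(.429,-.058),rh=(.541,.273),bh=(.551,.131),wh=(.447,.322)).items():
    r=np.hypot(P[:,0]-x,P[:,1]-y); a=np.degrees(np.arctan2(P[:,1]-y,P[:,0]-x))%180
    s=(r>.034)&(r<.07)
    print(nm,[ (t,round(float(P[s&(np.minimum(abs(a-t),180-abs(a-t))<18),2].max()),3)) for t in range(0,180,30)])
# carton rim
s=(P[:,2]>.07)&(P[:,2]<.084)&(P[:,0]>.37)&(P[:,0]<.62)&(P[:,1]<-.15)&(P[:,1]>-.4)
print("carton",np.percentile(P[s],[1,50,99],axis=0).round(3), cv2.minAreaRect(P[s][:,:2].astype(np.float32)))
for nm,x,y,zt in (("yh",.429,-.058,.12),("yh",.429,-.058,.2),("rc",.54,.388,.3),("wc",.44,.188,.11),("bot",.52,-.305,.167),("bot",.52,-.305,.32),("bh",.551,.131,.3),("wh",.447,.322,.115)):
    t=np.arctan2(y,x)
    for nn,yw in (("rad",t),("rad+pi",t+np.pi),("x",0),("y",np.pi/2),("-y",-np.pi/2)):
        q=kin.inverse_kinematics([x,y,zt],down(yw)); print(nm,zt,nn,None if q is None else np.round(q,2))
E
```

```text
red_cup top circ [0.5398 0.3876] d 0.0482 ell [0.5393 0.3874] [0.0458 0.0473]
red_cup scene circ [0.5351 0.3817] d 0.0492 ell [0.5345 0.3819] [0.0444 0.0488]
yellow_cup top circ [ 5.492e-01 -2.000e-04] d 0.0476 ell [ 5.493e-01 -2.000e-04] [0.0453 0.0467]
yellow_cup scene circ [ 0.5462 -0.0049] d 0.0495 ell [ 0.5459 -0.0046] [0.0465 0.0476]
white_cup top circ [0.4406 0.1873] d 0.0486 ell [0.4404 0.1877] [0.0465 0.0479]
white_cup scene circ [0.4368 0.185 ] d 0.0526 ell [0.4376 0.1848] [0.0486 0.0516]
pot top circ [0.444  0.0532] d 0.0368 ell [0.4441 0.0532] [0.0361 0.0363]
pot scene circ [0.4412 0.0501] d 0.04 ell [0.4417 0.0501] [0.0373 0.0402]
red_holder top circ [0.5413 0.2721] d 0.075 ell [0.5416 0.2722] [0.0737 0.0742]
red_holder scene circ [0.5378 0.2657] d 0.0778 ell [0.5371 0.2664] [0.0725 0.0778]
yellow_holder top circ [ 0.4288 -0.0571] d 0.0752 ell [ 0.4289 -0.0569] [0.0733 0.0745]
yellow_holder scene circ [ 0.4266 -0.0606] d 0.0793 ell [ 0.4263 -0.0597] [0.0748 0.079 ]
blue_holder top circ [0.5513 0.132 ] d 0.0751 ell [0.551  0.1316] [0.0733 0.0743]
blue_holder scene circ [0
[... 2772 characters left out ...]
48  0.95  1.76 -0.43  1.12  0.83]
bot 0.32 y [-0.28  0.5   0.99  1.76 -0.46  1.13  2.43]
bot 0.32 -y [-0.24  0.47  0.92  1.76 -0.41  1.12 -0.76]
bh 0.3 rad [-0.69  0.32  0.44  1.85 -0.16  1.01  0.04]
bh 0.3 rad+pi [-1.22  0.63  1.28  1.87 -0.66  1.16 -2.6 ]
bh 0.3 x [-0.73  0.32  0.48  1.85 -0.17  1.01 -0.18]
bh 0.3 y [-0.49  0.3   0.19  1.83 -0.07  1.01  1.29]
bh 0.3 -y [-0.9   0.36  0.71  1.86 -0.27  1.02 -1.65]
wh 0.115 rad [-0.85  0.53  0.14  2.   -0.12  0.61 -0.  ]
wh 0.115 rad+pi [-0.38  0.57 -0.46  1.97  0.39  0.69  2.69]
wh 0.115 x [-0.93  0.54  0.24  2.01 -0.22  0.62 -0.54]
wh 0.115 y [-0.72  0.53 -0.02  1.99  0.02  0.62  0.82]
wh 0.115 -y [-1.15  0.6   0.54  2.02 -0.5   0.65 -1.85]
```

Top and scene views agree except for a constant offset of about (-4,-5) mm, and diameters fit the spec (about 48, 75 and 33 mm). I'll move above the red cup and let the wrist camera settle the offset.

```bash
python3 - <<'E'
from h import *
x,y=.538,.386
env.reach([x-.08,y-.06,.30],down(np.arctan2(y,x)))
s=env.get_state(); print(s["time"],s["tcp_pos"].round(4),s["qpos"].round(2))
c=calibration("wrist"); p,d=camera("wrist"); cv2.imwrite("pics/w1.png",p); np.save("pics/w1.npy",d); np.save("pics/w1c.npy",c,allow_pickle=True)
for nm,q in dict(redcup=(.538,.386,.06),redh=(.5395,.2695,.02),whiteh=(.4455,.32,.02),whitec=(.4385,.186,.06)).items(): print(nm,proj(c,q).round(0))
E
```

```text
1.3583 [0.4572 0.3282 0.3   ] [-0.9   0.3   0.2   1.84 -0.07  1.01 -0.04]
redcup [416. 178.]
redh [345. 244.]
whiteh [307. 168.]
whitec [232. 267.]
```

View pics/w1.png

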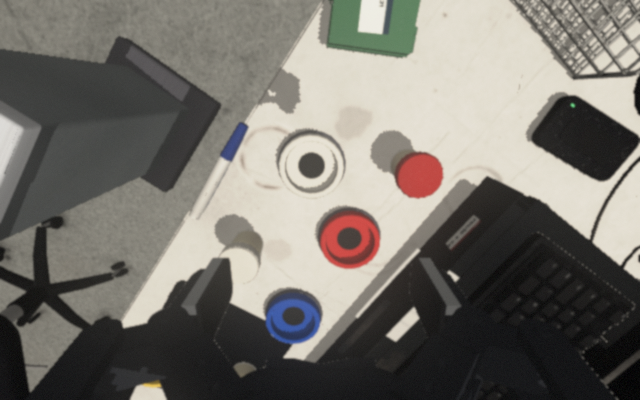

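The wrist view shows the red cup lid at (419,175), the red holder at (349,238), the white holder at (311,163) and the blue holder at (293,317). The white cup is at (237,263).

```bash
cat >> h.py <<'E'
def measure(p,d,c,k,z,xy,tol=.05,dz=.007):
    """circle of coloured outline cast on plane z near xy"""
    P=cloud(c,d); H,S,V=cv2.split(cv2.cvtColor(p,cv2.COLOR_BGR2HSV))
    m={"red":((H<8)|(H>172))&(S>130)&(V>70),"yellow":(H>18)&(H<32)&(S>130)&(V>90),"blue":(H>95)&(H<122)&(S>110)&(V>70),"white":(S<60)&(V>120)}[k]
    m=m&(abs(P[...,2]-z)<dz)&(np.hypot(P[...,0]-xy[0],P[...,1]-xy[1])<tol)&(d>0)
    ct,_=cv2.findContours(m.astype(np.uint8),cv2.RETR_EXTERNAL,cv2.CHAIN_APPROX_NONE)
    ct=[x for x in ct if len(x)>8]
    if not ct: return None
    h=cv2.convexHull(np.vstack(ct)); q=np.array([ray(c,u[0],z)[:2] for u in h],np.float32)
    (x,y),r=cv2.minEnclosingCircle(q); return np.array([x,y]),2*r
E
python3 - <<'E'
from h import *
p=cv2.imread("pics/w1.png");d=np.load("pics/w1.npy");c=np.load("pics/w1c.npy",allow_pickle=True).item()
for nm,k,x,y,z in (("redcup","red",.538,.386,.06),("redh","red",.5395,.2695,.02),("whiteh","white",.4455,.32,.02),("whitec","white",.4385,.186,.06),("blueh","blue",.5495,.1295,.02)):
    print(nm,measure(p,d,c,k,z,(x,y)))
E
```

```text
redcup (array([0.53929353, 0.38996419]), 0.04636653885245323)
redh (array([0.54170805, 0.27593863]), 0.07443255931138992)
whiteh (array([0.44838023, 0.32420197]), 0.07537588477134705)
whitec (array([0.44200906, 0.19254392]), 0.04978500306606293)
blueh (array([0.55203193, 0.13469265]), 0.07558143138885498)
```

Wrist and top views agree to within 2–5 mm, with the top in the middle of the three views, so I'll use the top values. Now the red cup.

```bash
cat >> h.py <<'E'
POS=dict(red=((.5395,.3885),(.5414,.2730)),white=((.4410,.1890),(.4475,.3220)),yellow=((.5494,.0005),(.4290,-.0565)),blue=((.5250,-.2975),(.5515,.1322)))
def st(tag):
    s=env.get_state(); print(tag,"t",round(s["time"],2),"tcp",s["tcp_pos"].round(4),"F",s["force"].round(1),"open",round(s["opening"],4)); return s
E
python3 - <<'E'
from h import *
(a,b)=POS["red"]; yw=np.arctan2(a[1],a[0])
env.movel([a[0],a[1],.20],velocity=.25,rot=down(yw))
print(env.movel([a[0],a[1],.103],velocity=.12,stop_force=12)); st("at")
env.grip(.03,f_grip=35); s=st("gripped")
env.movel([a[0],a[1],.19],velocity=.15); st("up")
env.dwell(.1)
p,d=camera("wrist"); cv2.imwrite("pics/w2.png",p)
E
```

```text
False
at t 3.09 tcp [0.54   0.3888 0.1039] F [-0.8  0.  -0.4] open 0.0854
gripped t 3.54 tcp [0.5397 0.3886 0.1038] F [-2.1 -0.8  6.2] open 0.046
up t 4.28 tcp [0.5389 0.3882 0.1891] F [-0.1 -1.2 -1.1] open 0.0459
```

View pics/w2.png

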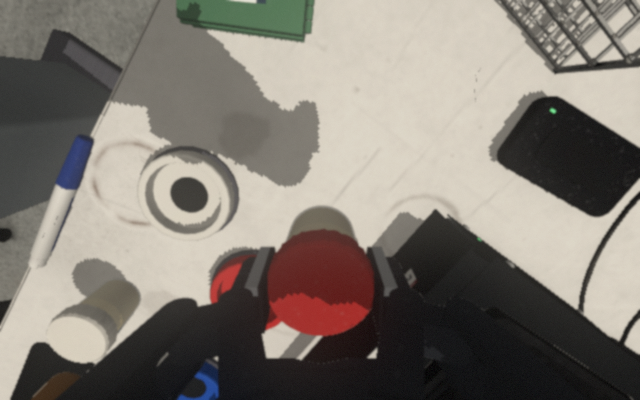

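The lid is held between the fingers at (320,280), with an opening of 46 mm. I'll check its tilt and centre from depth, then place it.

```bash
cat >> h.py <<'E'
def held(k,zmin):
    """centre, top height and tilt of the held lid from wrist depth"""
    c=calibration("wrist"); p,d=camera("wrist"); P=cloud(c,d)
    H,S,V=cv2.split(cv2.cvtColor(p,cv2.COLOR_BGR2HSV))
    m={"red":((H<8)|(H>172))&(S>130),"yellow":(H>18)&(H<32)&(S>120),"blue":(H>95)&(H<122)&(S>110),"white":(S<70)&(V>90)}[k]
    t=env.get_state()["tcp_pos"]
    m=m&(d>0)&(P[...,2]>zmin)&(np.hypot(P[...,0]-t[0],P[...,1]-t[1])<.04)
    q=P[m]; zt=np.percentile(q[:,2],90); q=q[q[:,2]>zt-.012]
    A=np.c_[q[:,:2]-t[:2],np.ones(len(q))]
    for _ in range(3):
        s,*_r=np.linalg.lstsq(A,q[:,2],rcond=None); e=abs(A@s-q[:,2]); A,q=A[e<.003],q[e<.003]
    (x,y),r=cv2.minEnclosingCircle(q[:,:2].astype(np.float32))
    print("held n",len(q),"ctr-tcp",(np.array([x,y])-t[:2]).round(4),"d",round(2*r,4),"top z - tcp",round(float(s[2]),4),"slope",s[:2].round(3))
    return s
E
python3 - <<'E'
from h import *
held("red",.11)
E
```

```text
held n 8256 ctr-tcp [-0.0039 -0.0041] d 0.062 top z - tcp 0.1427 slope [ 0.013 -0.003]
```

The cup is upright in the grip. Placing it.

```bash
cat >> h.py <<'E'
def place(b,zc,zdown,yw,back=.05,vel=.3):
    env.movel([b[0],b[1],zc],velocity=vel,rot=down(yw))
    st("over")
    env.movel([b[0],b[1],zdown+.025],velocity=.15)
    print("touch",env.movel([b[0],b[1],zdown],velocity=.05,stop_force=6)); st("down")
    env.grip(.085); st("open")
    env.movel([b[0],b[1],zdown+.09],velocity=.2); st("clear")
E
python3 - <<'E'
from h import *
a,b=POS["red"]
place(b,.19,.1085,np.arctan2(b[1],b[0]))
# next: white cup
a,b=POS["white"]; yw=np.arctan2(a[1],a[0])
env.movel([a[0],a[1],.20],velocity=.3,rot=down(yw)); st("w")
p,d=camera("wrist"); cv2.imwrite("pics/w3.png",p); p,d=camera("top"); cv2.imwrite("pics/t3.png",p[130:260,150:410].repeat(3,0).repeat(3,1))
print(measure(p,d,calibration("top"),"red",.067,POS["red"][1]))
E
```

```text
over t 5.01 tcp [0.5416 0.2717 0.1899] F [ 0.3  0.3 -0.1] open 0.0458
touch True
down t 6.01 tcp [0.5417 0.2733 0.1105] F [1.1 0.1 3.6] open 0.046
open t 6.48 tcp [0.541  0.2729 0.1102] F [ 1.3  1.3 -0.8] open 0.0854
clear t 7.08 tcp [0.5409 0.2729 0.1979] F [-0.1  0.9 -0.3] open 0.0849
w t 7.66 tcp [0.4403 0.1887 0.1991] F [ 0.4  0.4 -0.1] open 0.0849
(array([0.54227602, 0.27357951]), 0.048084381967782974)
```

View pics/w3.png

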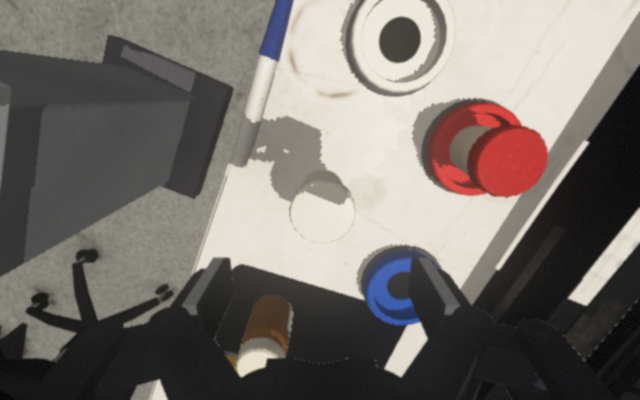

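View pics/t3.png

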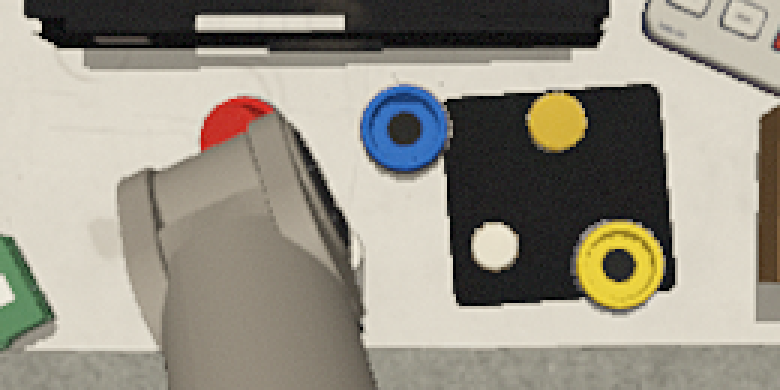

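The wrist view shows the red cup standing in its holder (508,160), and the touch height matched the prediction. The white cup, at (322,212), is centred between the jaws. Now the white cup.

```bash
python3 - <<'E'
from h import *
a,b=POS["white"]; yw=np.arctan2(a[1],a[0])
print(env.movel([a[0],a[1],.103],velocity=.12,stop_force=12)); st("at")
env.grip(.03,f_grip=35); st("gripped")
env.movel([a[0],a[1],.20],velocity=.15)
held("white",.11)
place(b,.20,.1085,np.arctan2(b[1],b[0]))
a,b=POS["yellow"]; yw=np.arctan2(a[1],a[0])
env.movel([.48,.20,.25],velocity=.35)
p,d=camera("top"); cv2.imwrite("pics/t4.png",p[130:260,150:410].repeat(3,0).repeat(3,1))
p2,d2=camera("wrist"); c2=calibration("wrist");cv2.imwrite("pics/w4.png",p2)
for q,e,c in((p,d,calibration("top")),(p2,d2,c2)):
  print(measure(q,e,c,"white",.067,POS["white"][1]),measure(q,e,c,"red",.067,POS["red"][1]))
E
```

```text
False
at t 8.72 tcp [0.4415 0.1892 0.1034] F [-0.2 -0.1  0.5] open 0.0848
gripped t 9.16 tcp [0.4413 0.1892 0.1038] F [-0.7 -0.1  6.2] open 0.0471
held n 8357 ctr-tcp [-0.0014  0.0059] d 0.0602 top z - tcp 0.1536 slope [-0.001 -0.014]
over t 10.6 tcp [0.4469 0.3226 0.1988] F [-0.2 -0.6 -0.8] open 0.0471
touch True
down t 11.67 tcp [0.4473 0.3219 0.1106] F [-1.3 -1.9  6.7] open 0.0468
open t 12.13 tcp [0.447  0.3217 0.1103] F [-0.6  0.  -0.1] open 0.085
clear t 12.72 tcp [0.4471 0.3218 0.198 ] F [-0.2 -0.3 -0.2] open 0.085
None None
(array([0.44829288, 0.32141909]), 0.04893624037504196) (array([0.53982508, 0.27446887]), 0.04806458204984665)
```

View pics/w4.png

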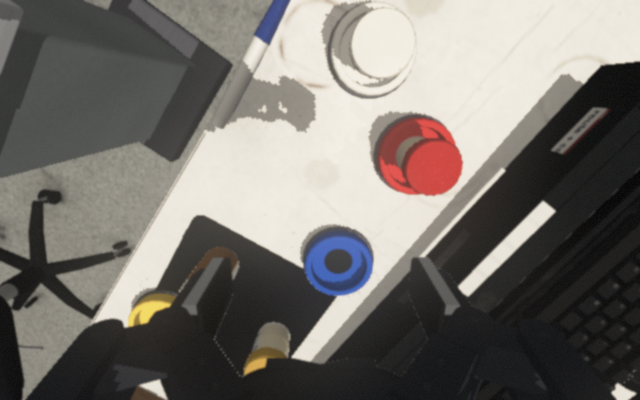

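View pics/t4.png

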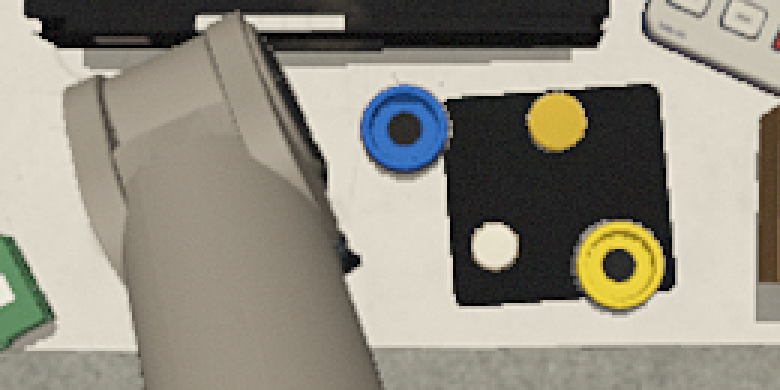

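Both cups are seated: white measured at (0.448,0.321) and red at (0.540,0.274). The arm hides them from the top camera, so that view gave no reading. In the wrist view the white cup is at (372,45), red at (428,160). Next is the yellow cup; I'll first swing the base so the elbow stays upright.

```bash
python3 - <<'E'
from h import *
q=env.get_state()["qpos"].copy(); print(q.round(2))
a,b=POS["yellow"]
az=np.arctan2(.2,.48); q[0]+=az; q[6]+=0; env.goto_joints(q); s=st("swung")
env.reach([a[0],a[1],.22],down(.6)); s=st("hover"); print(s["qpos"].round(2))
for z in (.2,.11,.106):
    for yw in (0,.3,-.3): 
        k=kin.inverse_kinematics([b[0],b[1],z],down(yw)); print(z,yw,None if k is None else k.round(2))
p,d=camera("wrist");c=calibration("wrist"); cv2.imwrite("pics/w5.png",p)
print(measure(p,d,c,"yellow",.063,a),measure(p,d,c,"white",.075,(.444,.053),.03))
E
```

```text
[-0.71  0.29  0.23  1.99 -0.09  0.87  0.19]
swung t 14.19 tcp [0.5194 0.0034 0.2483] F [-0.7  0.5 -0. ] open 0.085
hover t 14.63 tcp [0.5491 0.0027 0.2196] F [-0.4 -0.   0.4] open 0.085
[-0.25  0.37  0.16  1.95 -0.08  0.83  0.56]
0.2 0 [-0.29  0.23  0.31  2.23 -0.11  0.7   0.1 ]
0.2 0.3 [-0.23  0.23  0.25  2.22 -0.09  0.7   0.38]
0.2 -0.3 [-0.35  0.23  0.38  2.23 -0.13  0.7  -0.17]
0.11 0 [-0.21  0.41  0.24  2.28 -0.21  0.47  0.19]
0.11 0.3 [-0.17  0.41  0.18  2.27 -0.16  0.47  0.45]
0.11 -0.3 [-0.25  0.42  0.29  2.28 -0.26  0.47 -0.06]
0.106 0 [-0.21  0.42  0.23  2.28 -0.21  0.46  0.2 ]
0.106 0.3 [-0.17  0.42  0.18  2.28 -0.17  0.46  0.45]
0.106 -0.3 [-0.25  0.43  0.28  2.28 -0.26  0.46 -0.06]
(array([0.55044651, 0.0010917 ]), 0.04860154539346695) (array([0.44653681, 0.05386035]), 0.03946135193109512)
```

View pics/w5.png

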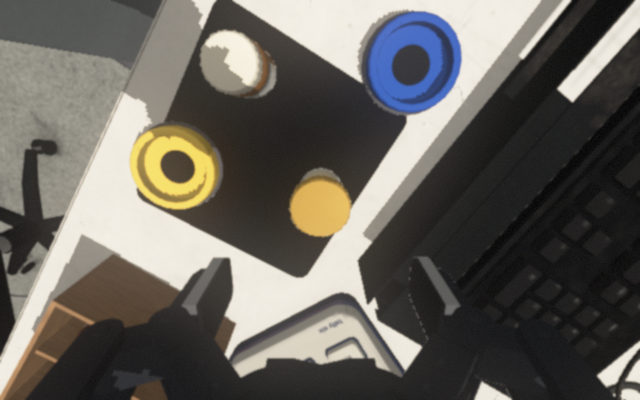

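The yellow lid is at (320,206), centred between the jaws and matching the top fix within 1.5 mm. The pot at (235,62) is clear of the fingers. Picking and placing yellow.

```bash
python3 - <<'E'
from h import *
a,b=POS["yellow"]
env.movel([a[0],a[1],.13],velocity=.15,rot=down(.6))
print(env.movel([a[0],a[1],.106],velocity=.1,stop_force=12)); st("at")
env.grip(.03,f_grip=35); st("gripped")
env.movel([a[0],a[1],.22],velocity=.18)
held("yellow",.12)
place(b,.22,.1085,0,vel=.2)
env.movel([.46,-.10,.30],velocity=.3); s=st("x"); print(s["qpos"].round(2))
p,d=camera("wrist");c=calibration("wrist"); cv2.imwrite("pics/w6.png",p)
print(measure(p,d,c,"yellow",.067,b))
p,d=camera("top"); cv2.imwrite("pics/t6.png",p[130:260,150:410].repeat(3,0).repeat(3,1))
E
```

```text
False
at t 15.82 tcp [5.494e-01 5.000e-04 1.061e-01] F [ 0.1 -0.6  0.3] open 0.0852
gripped t 16.27 tcp [5.499e-01 4.000e-04 1.068e-01] F [-1.7 -0.2  5.7] open 0.0467
held n 8075 ctr-tcp [ 0.0018 -0.0002] d 0.0494 top z - tcp 0.1732 slope [ 0.004 -0.009]
over t 17.93 tcp [ 0.4298 -0.056   0.2199] F [ 0.5  0.2 -1. ] open 0.0466
touch True
down t 19.12 tcp [ 0.4291 -0.0564  0.1104] F [0.6 0.8 2.5] open 0.0465
open t 19.59 tcp [ 0.4287 -0.0563  0.1105] F [-0.3 -0.   0.3] open 0.0851
clear t 20.18 tcp [ 0.4287 -0.0563  0.1981] F [0.1 0.5 0.1] open 0.0846
x t 20.72 tcp [ 0.4596 -0.1001  0.2989] F [ 0.1  0.2 -0.8] open 0.0847
[-0.24  0.14  0.36  2.05 -0.06  0.96  0.15]
(array([ 0.429423  , -0.05607396]), 0.04845607653260231)
```

View pics/w6.png

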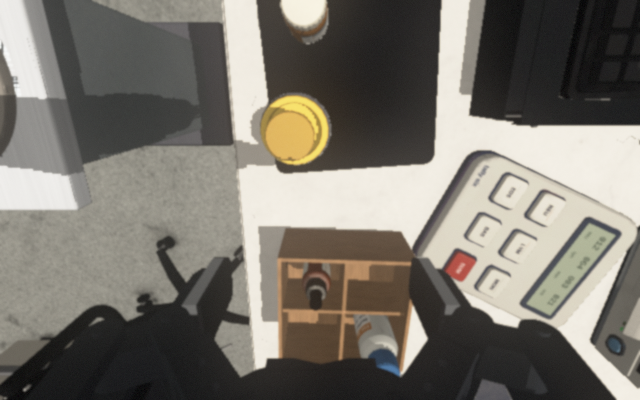

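View pics/t6.png

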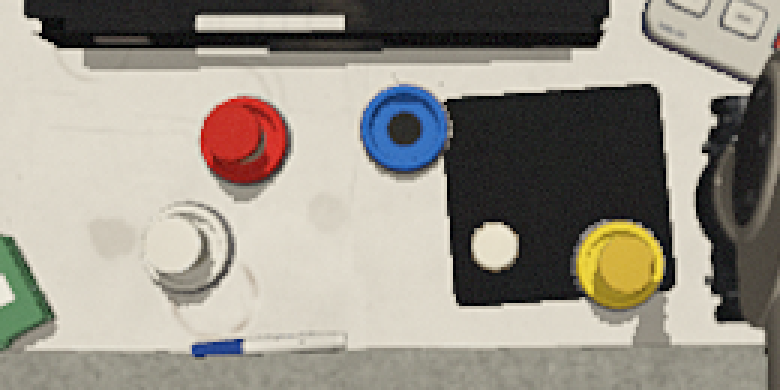

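The top view shows red, white and yellow in their holders and the pot unmoved at (495,246) in the crop. Now to the bottle: swing the base, hover and measure the cap.

```bash
python3 - <<'E'
from h import *
q=env.get_state()["qpos"].copy(); q[0]+=.3; env.goto_joints(q); st("swung")
a,b=POS["blue"]
env.reach([a[0],a[1],.30],down(.3)); s=st("hover"); print(s["qpos"].round(2))
p,d=camera("wrist");c=calibration("wrist"); cv2.imwrite("pics/w7.png",p)
print(measure(p,d,c,"blue",.119,a,.04))
P=cloud(c,d); t=(np.hypot(P[...,0]-a[0],P[...,1]-a[1])<.012)&(d>0); print("capz",np.percentile(P[t][:,2],[5,50,95]))
E
```

```text
swung t 21.43 tcp [ 0.4082 -0.2304  0.2969] F [0.8 0.3 0.7] open 0.0852
hover t 22.13 tcp [ 0.5248 -0.296   0.2991] F [ 0.4 -0.6  0.6] open 0.0853
[ 0.16  0.37  0.33  1.76 -0.14  1.04  0.84]
(array([ 0.52734911, -0.29784319]), 0.027869686484336853)
capz [0.11693755 0.11820546 0.30088633]
```

View pics/w7.png

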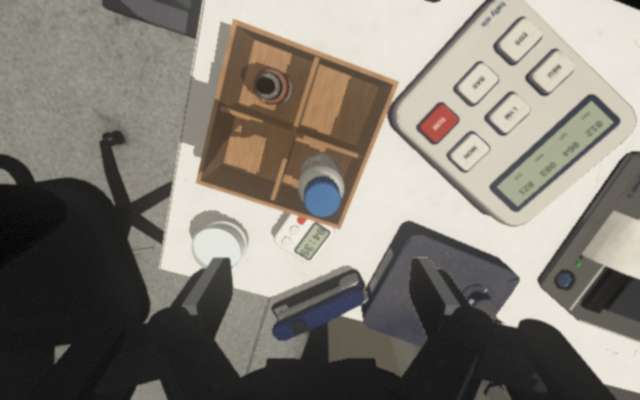

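The cap is at (322,195), centred between the jaws with its top at z 0.118, as expected (0.119). Grasping it.

```bash
python3 - <<'E'
from h import *
a,b=POS["blue"]
env.movel([a[0]+.0005,a[1],.20],velocity=.15,rot=down(.3))
print(env.movel([a[0]+.0005,a[1],.164],velocity=.08,stop_force=10)); st("at")
env.grip(.015,f_grip=45); s=st("gripped"); z0=s["tcp_pos"][2]
env.movel([a[0],a[1],.185],velocity=.08); st("up a bit")
env.movel([a[0],a[1],.30],velocity=.15); st("up")
held("blue",.2)
p,d=camera("wrist");cv2.imwrite("pics/w8.png",p); p,d=camera("scene"); cv2.imwrite("pics/s8.png",cv2.resize(p[130:340,220:450],None,fx=2.8,fy=2.8))
E
```

```text
False
at t 23.6 tcp [ 0.5254 -0.2975  0.1636] F [-0.1 -0.7 -0.3] open 0.0848
gripped t 24.13 tcp [ 0.5255 -0.2978  0.1645] F [-1.2  0.1  4.6] open 0.0317
up a bit t 24.55 tcp [ 0.5253 -0.2975  0.1857] F [-0.9  0.5 -1.3] open 0.0317
up t 25.47 tcp [ 0.5245 -0.2971  0.2989] F [-0.2  0.8 -1.4] open 0.0314
held n 2107 ctr-tcp [ 0.0028 -0.0026] d 0.0306 top z - tcp 0.252 slope [-0.022 -0.007]
```

View pics/w8.png

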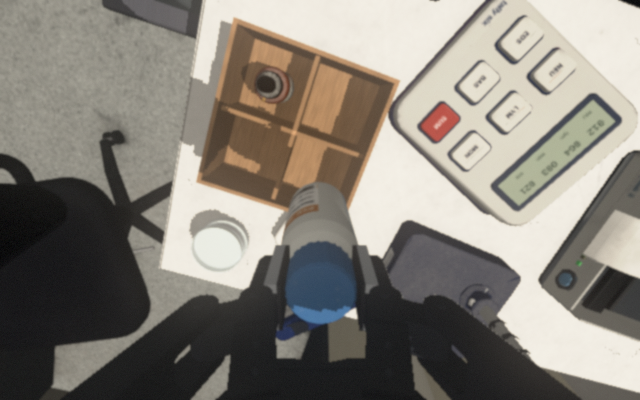

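View pics/s8.png

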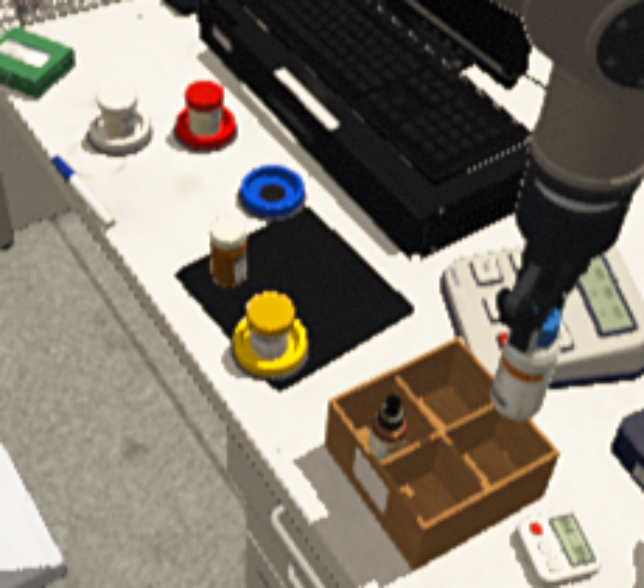

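The bottle is lifted clear and upright at (325,250) in the wrist view, with its foot at about z 0.138. Carrying it to the blue holder.

```bash
python3 - <<'E'
from h import *
a,b=POS["blue"]
env.movel([b[0],b[1],.30],velocity=.25,rot=down(.3)); s=st("over"); print(s["qpos"].round(2)); held("blue",.2)
env.movel([b[0],b[1],.20],velocity=.15)
p,d=camera("scene"); cv2.imwrite("pics/s9.png",cv2.resize(p[130:280,220:380],None,fx=4,fy=4))
E
```

```text
over t 27.49 tcp [0.5516 0.1308 0.3   ] F [ 0.  -0.  -1.8] open 0.0318
[-0.46  0.3   0.15  1.83 -0.05  1.01  0.  ]
held n 3316 ctr-tcp [ 0.0015 -0.0006] d 0.0314 top z - tcp 0.2529 slope [-0.002 -0.048]
```

View pics/s9.png

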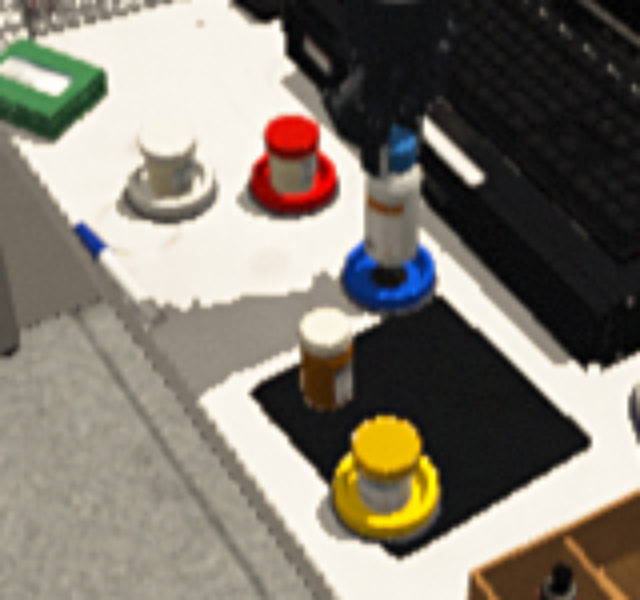

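The bottle hangs upright over the blue holder (390,275). Lowering until contact.

```bash
python3 - <<'E'
from h import *
a,b=POS["blue"]
print("touch",env.movel([b[0],b[1],.1645],velocity=.05,stop_force=5)); st("down")
env.grip(.085); st("open")
env.movel([b[0],b[1],.26],velocity=.15); st("clear")
env.movel([.45,0.0,.34],velocity=.3)
q=env.get_state()["qpos"].copy(); q[0]+=.5; env.goto_joints(q); st("away"); env.dwell(.5)
for n in("top","scene"):
    p,d=camera(n); c=calibration(n)
    cv2.imwrite(f"pics/{n}10.png",cv2.resize(p[130:260,150:410] if n=="top" else p[120:280,220:380],None,fx=3 if n=="top" else 3.7,fy=3 if n=="top" else 3.7))
    for k,z in (("red",.067),("yellow",.067),("white",.067),("blue",.122)):
        r=measure(p,d,c,k,z,POS[k][1],.06); print(n,k,r, None if r is None else (r[0]-POS[k][1]).round(4))
    print(n,"pot",measure(p,d,c,"white",.078,(.444,.053),.04))
    P=cloud(c,d)
    for k in POS:
        m=np.hypot(P[...,0]-POS[k][1][0],P[...,1]-POS[k][1][1])<.012; print(k,"topz",np.percentile(P[m][:,2],[10,50,95]).round(4))
E
```

```text
touch True
down t 29.03 tcp [0.5512 0.1321 0.1675] F [-1.9 -0.1  6.4] open 0.032
open t 29.6 tcp [0.5506 0.132  0.1671] F [-0.7  0.6 -0.1] open 0.0852
clear t 30.37 tcp [0.551  0.1321 0.2593] F [-0.8 -0.6  0.2] open 0.0852
away t 32.02 tcp [ 0.3969 -0.2133  0.3388] F [-0.3  1.   0.1] open 0.0847
top red (array([0.54004878, 0.27178866]), 0.04946845397353172) [-0.0014 -0.0012]
top yellow (array([ 0.42780462, -0.0574891 ]), 0.04914253205060959) [-0.0012 -0.001 ]
top white (array([0.4472414 , 0.31980133]), 0.04902341589331627) [-0.0003 -0.0022]
top blue (array([0.5509277 , 0.12970996]), 0.03152146935462952) [-0.0006 -0.0025]
top pot (array([0.44403401, 0.05315374]), 0.036829810589551926)
red topz [0.0639 0.0657 0.0698]
white topz [0.0635 0.0656 0.0684]
yellow topz [0.063  0.0657 0.0684]
blue topz [0.1193 0.1214 0.1241]
scene red (array([0.53569764, 0.26668912]), 0.051279325038194656) [-0.0057 -0.0063]
scene yellow (array([ 0.42484611, -0.06059624]), 0.051698844879865646) [-0.0042 -0.0041]
scene white (array([0.44549653, 0.31620678]), 0.055449459701776505) [-0.002  -0.0058]
scene blue (array([0.5479852 , 0.12527721]), 0.03516025468707085) [-0.0035 -0.0069]
scene pot (array([0.44012195, 0.05009152]), 0.04198286309838295)
red topz [-0.7395  0.0655  0.0688]
white topz [-0.7397  0.066   0.0693]
yellow topz [-0.7403 -0.4861  0.0687]
blue topz [0.1195 0.1222 0.1239]
```

View pics/top10.png

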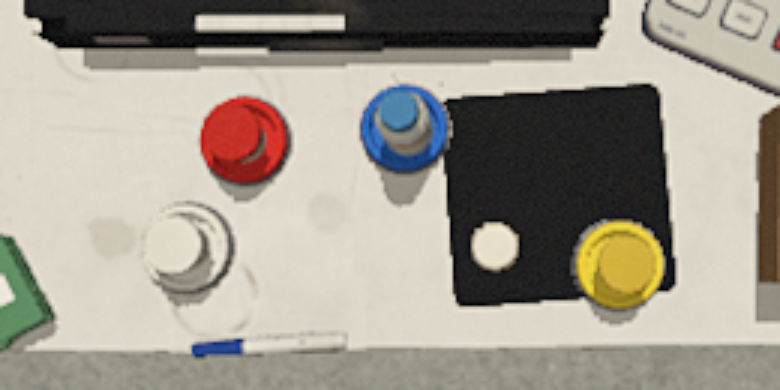

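View pics/scene10.png

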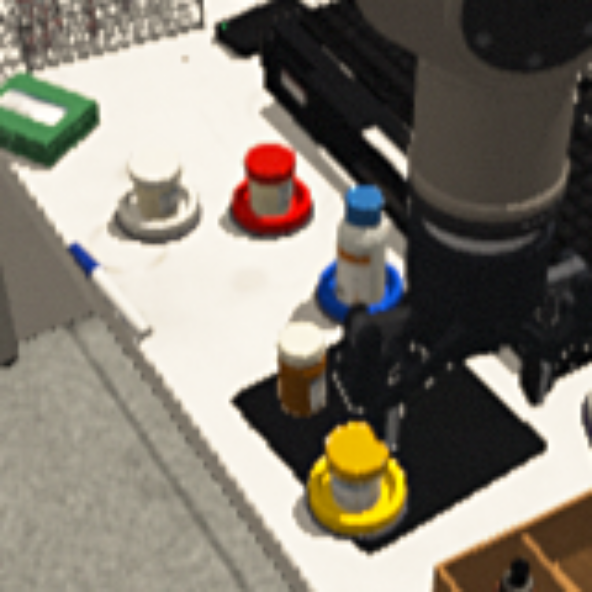

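All four stand upright and seated: lid tops about 0.066 and cap 0.122, within about 2.5 mm of the holder axes in the top view. The pot is unmoved and the arm is clear, so I'm handing the job in.

```bash
python3 - <<'E'
from h import *
print(job.job_done()); st("end")
E
```

```text
the job is handed in; nothing more can be done
None
the job is handed in; nothing more can be done
```

The red, white and yellow cups and the blue-capped bottle are each standing upright in the holder of their own colour. The job was handed in at about 32 s of the 99 s limit, and no verdict was reported.

**Placing:** I gripped the cups by the lid and the bottle by the cap. Each was lowered until it touched the holder floor, and all four touched within 0.5 mm of the height I had worked out.

**Last checks:**
- **Position:** In the top camera, each lid or cap was within 2.6 mm of its holder's axis (limit 12 mm).
- **Height:** The lid tops read about 0.066 m against 0.067 expected, and the cap 0.1215 m against 0.122.
- **Brown pot:** The top camera put it where it was at the start, to within 0.1 mm.
- **Arm:** It was parked clear of everything, with the fingertips about 0.27 m above the desk.

**Disagreements:**
- **Between cameras:** The scene camera read 3–6 mm lower in x and y than the top camera for most objects, moved or not. The wrist camera read up to 5 mm higher in y. I took these as calibration error and used the top values; they would not take anything out of tolerance.
- **Final scene view:** The scene camera's height readings at the cups were partly unusable, and the yellow cup had no valid height there. In the picture, all four still stood upright in their holders.

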